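Lock the swivel of an engraving vice with a T-handle socket key

TASK

The swivel of the blue engraving vice is slack. Take the red T-handle socket key from the wooden stand, lower it down the deep bore between the jaws until its square socket is fully home over the square-headed lock bolt at the bottom (feel for the flats with a light touch, never ramming the bolt), and tighten the bolt clockwise to about 0.3 N m without overtightening. Then draw the key out and stand it back in its hole, leaving the yellow key and the other things on the bench where they are.

Things in the scene. Friction and masses are not known exactly. Their poses are not given: they have to be found in the camera images.
- vice: Swivel engraving vice, fixed: blue square post 62 x 62 mm on a dark round foot 152 mm across; slideway 178 mm long along y; two steel jaws at +y and -y (inner faces 104 mm apart, tops 115 mm, brass pins to 120 mm high); black knob sticking out at +y to 135 mm, 79 mm high. Origin on the bench, on the axis of the bore that runs down between the jaws; z up.
- bore_mouth (a point): Centre of the bore's mouth, on its axis, 95 mm above the bench. The bore is round, 31 mm wide below a bright countersink (39 mm wide at the top, 5 mm deep); its floor 18 mm above the bench (77 mm deep). A key fully home has its mouth about 18 to 20 mm above the bench.
- bolt_top (a point): Centre of the top of the square head of the brass lock bolt at the bottom of the bore, on the bore's axis, 32 mm above the bench. Head 16 mm across flats, 12 mm high, top edges chamfered 1.2 mm. This frame is turned as the vice: it does not tell where the bolt's flats point. Pressed on with more than about 8 N the bolt drags round with the key.
- bolt (a joint): Turn of the bolt in its thread, rad, growing clockwise from above (tightening); starts between 0.8 and 1.2, ends home on its spring washer at 1.6. It does not tell where the flats point: feel for them. Thread drag 0.07 N m (held still, next to nothing is felt).
- washer (a joint): Squeeze of the spring washer under the bolt's head, as the further clockwise turn of the bolt, rad: 0 until the bolt is home, then torque = 0.08 N m + 0.72 N m per rad while turning (0.19 at 0.15, 0.3 at 0.31, 0.5 at 0.58). Held still, up to 0.08 N m less is felt. Let go, it springs back to about 0.1, as it should.
- key_grip (a point): Centre of the grip of the red T-handle socket key (0.2 to 0.4 kg, loose, upright in the stand). Red bar grip with dark end bands, 84 mm along x, 18 mm thick along y, 26 mm high; z up along the key's axis. A 12 mm shank joins it to the socket. Key 156 mm long; this point is 143 mm above the socket's mouth.
- key_mouth (a point): Centre of the mouth (lowest end) of the red key's socket, 143 mm below key_grip. Socket: steel, 28 mm wide, 40 mm long; square hole 17.4 mm across flats, 30 mm deep, 1.5 mm lead-in, so about 5 degrees of play each way on the bolt; its flats face the grip's +x, -x, +y and -y. Same axes as key_grip.
- stand: Key stand: drilled hardwood block, fixed, 70 x 200 x 62 mm (x, y, z); origin in the middle of its underside, on the bench. Two holes, each 32 mm wide and 52 mm deep, 110 mm apart along y; a key standing in one rests on its floor, 10 mm above the bench.
- stand_hole0 (a point): Centre of the mouth of the stand's hole on its -y side, 62 mm above the bench. At the start the red key is in one hole, the yellow key in the other, either way round.
- stand_hole1 (a point): Centre of the mouth of the stand's hole on its +y side, 62 mm above the bench.
- small_key_grip (a point): Bystander: centre of the grip (70 x 16 x 26 mm) of the yellow, smaller T-handle key, loose in the other hole of the stand, same height as the red key; its socket is too small for this bolt.
- paint_jar: Bystander: small amber jar with a black cap, 44 mm wide, 55 mm high, standing, loose; origin under its centre.
- plaque: Bystander: dark wooden plaque with a brass plate, 90 x 130 x 17 mm, lying flat, loose; origin under its centre.
- medal_cup: Bystander: small brass trophy cup, 56 mm wide, 95 mm high, standing, loose; origin under its centre.

How it is judged:
By the outcome, as a careful person would: the job done as asked, in the order asked, and still so for the second after the job is handed in, with the robot touching nothing.
It also fails if it takes over 72 s, if anything falls off the work surface, if the arm or the gripper's body presses on something with over 40 N, if the wrist force passes 120 N, or if a joint passes its speed limit or range.

ROBOT

A 6-joint arm with a two-finger parallel gripper is mounted at the origin on the work surface. World frame = base frame: x ahead of the robot, y to its left, z up, the work surface at z = 0. Lengths are in mm, angles in rad, forces in N, time in s.
With the tool pointing down it reaches from about 350 to 775 mm from the base axis. Payload 7.3 kg.
Tool frame: the origin (TCP) lies midway between the tips of the shut fingers; the grasp point (between the pads) lies bot.tcp_to_grasp behind it (bot.tcp_to_grasp is the distance from the TCP to the grasp point, in mm); z points along the fingers, y is the direction in which the jaws open and shut (so a half turn about z gives the same grasp; the last joint's range is limited). The gripper opens to 92 mm and grips with 3 to 60 N. Pads are 19 mm wide; open, the fingers measure 130 mm over their backs; the gripper's body (75 mm by 190 mm) begins 47 mm behind the grasp point.
Start: joints at [1.023, 0.342, 1.524, -0, 1.275, -0.146], TCP at [205.302, 483.214, 226.741] pointing down, gripper open.
Joint ranges: [-2.53, 2.53], [-0.77, 2.02], [0.04, 2.7], [-1, 4.14], [0.28, 2.66], [-3.11, 3.11]. Speed limits (rad/s): [2.57, 2.57, 3.14, 3.14, 3.14, 3.14].

INTERFACE

Orientations are given as [roll, pitch, yaw] about the fixed x, y, z axes, in that order (R = Rz(yaw) Ry(pitch) Rx(roll)).
In Python, from plant import bot gives the robot as it stands.
- The arm moves only by the shell command python3 -m inch 'ROWS'. ROWS is JSON, one flat list of numbers, 7 for each row, row after row: the shift along the world's x, y, z in cm, then the turn, a rotation vector about the world's x, y, z in degrees, then the gripper command: -1 is shut, 1 is fully open, values between are in proportion. In form: [tx, ty, tz, ax, ay, az, fingers, tx, ty, tz, ax, ay, az, fingers, ...]. A call has exactly 5 rows; each row is the pose to reach, as a shift and turn from the pose measured when the call began; what a row does not reach only later rows make up. A row lasts 1/10 s, in which the tool goes at most 50 mm and 8.59 degrees, less where a joint would pass 70% of its speed; a pose out of reach is approached as far as the arm can. A call with a gripper value outside its range is refused whole. The fingers move at their own pace and stop on an object; the grip force is fixed at half the most. Time passes only in rows, so rows that repeat a pose let the fingers close, or fill a call up. It gives the time, the measured TCP pose, the force and the opening at its end, in the units of the state.
- bot.get_obs(): the state, without advancing time (a new reading comes with each control period).
- bot.capture(name): name is "scene" or "side" or "wrist"; returns the picture (480x640x3 uint8, red, green, blue); there is no depth.
- bot.calibration(name): a dict with "fx", "fy", "cx", "cy" (pixels), "cam_to_world" (4x4, takes a point from camera to world coordinates). Camera axes: x right, y down, z forward; pixel columns grow to the right and rows downward; lengths in mm; the calibration is good to about 2 mm. A picture is of the moment at which its call begins: read the wrist's pose just before it. calibration takes no time and is no camera call; for the wrist camera it gives the pose at the moment of the call.
- bot.close_job(): hands the job in, once; it reports no verdict.
The state is a dict: "time": time; "joint_positions": joint angles; "dq": joint speeds; "tau": joint torques, N m; "tool_pos": TCP position; "tcp_rot": TCP orientation; "contact_force": force on the tool from outside, world axes, zero at the start; "moment": the same for the moment, N m; "grip_width": finger opening in mm.
Only numpy, scipy, OpenCV 4.12 (cv2) and the standard library are available. Lean on these libraries where they do the work, as an engineer would, in place of code of your own. Each camera call takes 0.05 s, during which the arm holds its last target.

## Working session

There is one attempt and no reset: what is moved stays moved. The work goes in short steps, Python scripts to look and compute and a shell command to move; the robot and the scene stay as the last step left them, time stands still between calls to the robot, and variables do not carry over. Pictures are saved under pics/ and viewed, and the job is handed in when it is done.

```bash
mkdir -p pics; ls
python3 - <<'E'
from plant import bot
import cv2
o=bot.get_obs();print({k:(v if not hasattr(v,'round') else v) for k,v in o.items()}, bot.tcp_to_grasp)
for n in ["scene","side"]:
    c=bot.calibration(n);print(n,c)
    cv2.imwrite(f"pics/{n}0.png",bot.capture(n)[:,:,::-1])
E
```

```text
pics
{'time': 0.0, 'joint_positions': array([ 1.02300376e+00,  3.42753447e-01,  1.52503331e+00, -9.11886016e-06,
        1.27539669e+00, -1.46014064e-01]), 'dq': array([ 0.00111294, -0.00049363,  0.00057392,  0.00119793, -0.00098454,
       -0.00042566]), 'tau': array([ 1.96549387e-03, -4.31246102e+01, -2.44228971e+01,  7.20012467e-02,
        5.57217922e-02, -9.72514545e-05]), 'tool_pos': array([205.07480625, 482.83938145, 226.02333626]), 'tcp_rot': array([-3.14001753e+00, -2.22825499e-04,  2.73981663e+00]), 'contact_force': array([-0.37513578,  0.23382674, -0.25954256]), 'moment': array([-0.02793014,  0.02502876,  0.03773059]), 'grip_width': 91.44489225952658} 18.8
scene {'fx': 481.29718157492647, 'fy': 481.29718157492647, 'cx': 312.2919394914876, 'cy': 233.7150195425386, 'cam_to_world': array([[-6.48939098e-01,  4.72449953e-01, -5.96379987e-01,
         1.07753605e+03],
       [ 7.60764183e-01,  4.14015014e-01, -4.99829397e-01,
         3.99929464e+02],
       [ 1.07658930e-02, -7.78063371e-01, -6.28093533e-01,
         5.87705151e+02],
       [ 0.00000000e+00,  0.00000000e+00,  0.00000000e+00,
         1.00000000e+00]])}
side {'fx': 563.0983501907006, 'fy': 563.0983501907006, 'cx': 318.4577077647906, 'cy': 236.54030893267182, 'cam_to_world': array([[ 9.21123328e-01, -2.37491301e-01,  3.08431024e-01,
         3.22478333e+02],
       [-3.89260958e-01, -5.67612100e-01,  7.25460137e-01,
        -7.45246016e+02],
       [ 2.77871000e-03, -7.88298412e-01, -6.15286838e-01,
         7.60292245e+02],
       [ 0.00000000e+00,  0.00000000e+00,  0.00000000e+00,
         1.00000000e+00]])}
```

View pics/scene0.png

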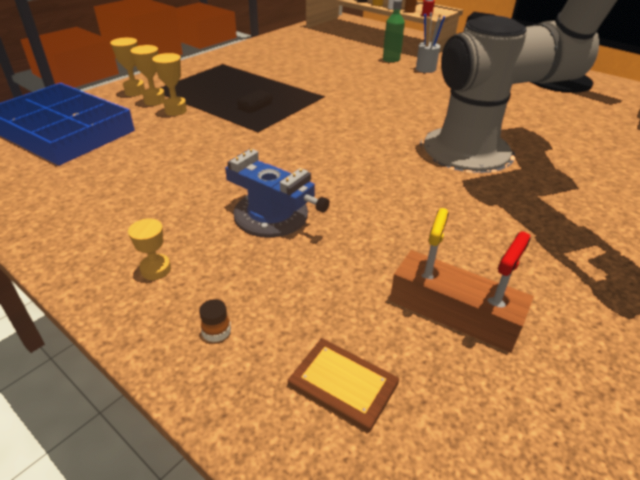

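View pics/side0.png

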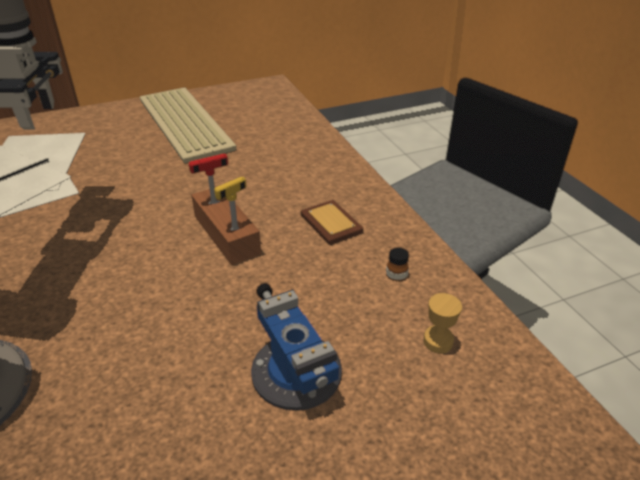

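Scene: red grip near (515,252), yellow (439,226), bore mouth (269,177). Side: red (209,163), yellow (231,190), bore (295,335). I'll triangulate these next.

```bash
cat > h.py <<'E'
import cv2, numpy as np
from plant import bot
def ray(cal,u,v):
    T=np.array(cal["cam_to_world"]);d=T[:3,:3]@np.array([(u-cal["cx"])/cal["fx"],(v-cal["cy"])/cal["fy"],1.])
    return T[:3,3],d/np.linalg.norm(d)
def onz(cal,u,v,z):
    o,d=ray(cal,u,v);return o+d*(z-o[2])/d[2]
def tri(rs):
    A=sum(np.eye(3)-np.outer(d,d) for o,d in rs);b=sum((np.eye(3)-np.outer(d,d))@o for o,d in rs)
    p=np.linalg.solve(A,b);return p,[np.linalg.norm(np.cross(p-o,d)) for o,d in rs]
def hsv(im): return cv2.cvtColor(im,cv2.COLOR_RGB2HSV)
def redmask(im):
    h=hsv(im);return (((h[...,0]<5)|(h[...,0]>174))&(h[...,1]>190)&(h[...,2]>90)).astype(np.uint8)
def blobs(m,n=4,mn=20):
    k,l,s,c=cv2.connectedComponentsWithStats(m);i=np.argsort(-s[1:,4])[:n]+1
    return [(int(s[j,4]),c[j].round(1).tolist(),s[j,:4].tolist()) for j in i if s[j,4]>=mn]
E
python3 - <<'E'
from h import *
S=cv2.imread("pics/scene0.png")[:,:,::-1].copy();D=cv2.imread("pics/side0.png")[:,:,::-1].copy()
for n,im in(("scene",S),("side",D)):
    print(n,blobs(redmask(im)))
    h=hsv(im);print(blobs(((h[...,0]>22)&(h[...,0]<32)&(h[...,1]>180)&(h[...,2]>120)).astype(np.uint8)))
a=cv2.resize(S[140:240,210:340],None,fx=5,fy=5,interpolation=3);b=cv2.resize(D[270:410,240:350],None,fx=4,fy=4,interpolation=3)
cv2.imwrite("pics/ca.png",a[:,:,::-1]);cv2.imwrite("pics/cb.png",b[:,:,::-1])
c=cv2.resize(S[200:350,380:540],None,fx=4,fy=4,interpolation=3);cv2.imwrite("pics/cc.png",c[:,:,::-1])
d=cv2.resize(D[140:270,180:280],None,fx=4,fy=4,interpolation=3);cv2.imwrite("pics/cd.png",d[:,:,::-1])
E
```

```text
scene [(611, [513.7, 253.1], [499, 232, 31, 43]), (96, [427.4, 6.7], [423, 0, 11, 14])]
[(211, [439.5, 221.3], [433, 209, 14, 26])]
side [(154, [207.0, 160.4], [190, 155, 35, 13])]
[]
```

View pics/ca.png

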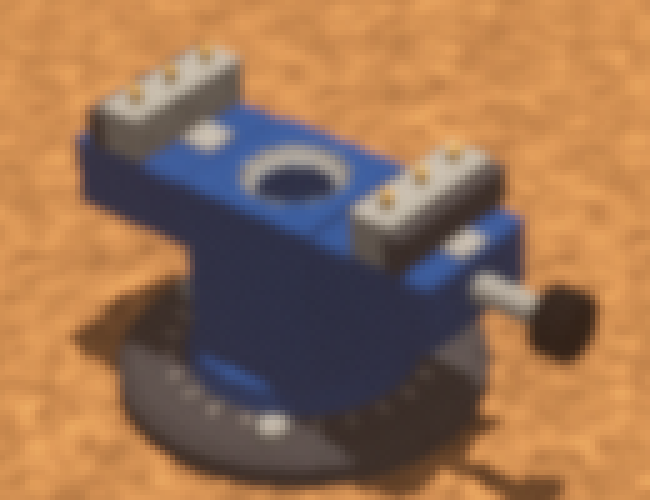

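View pics/cb.png

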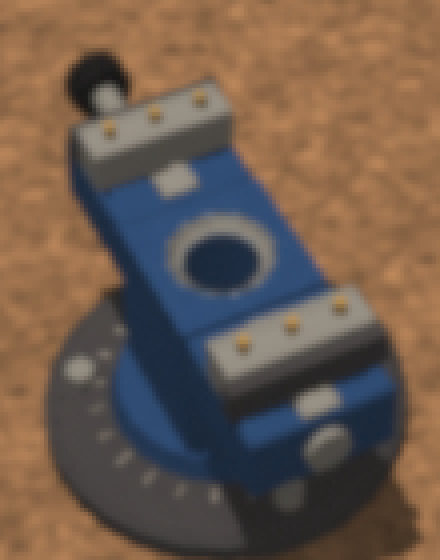

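View pics/cc.png

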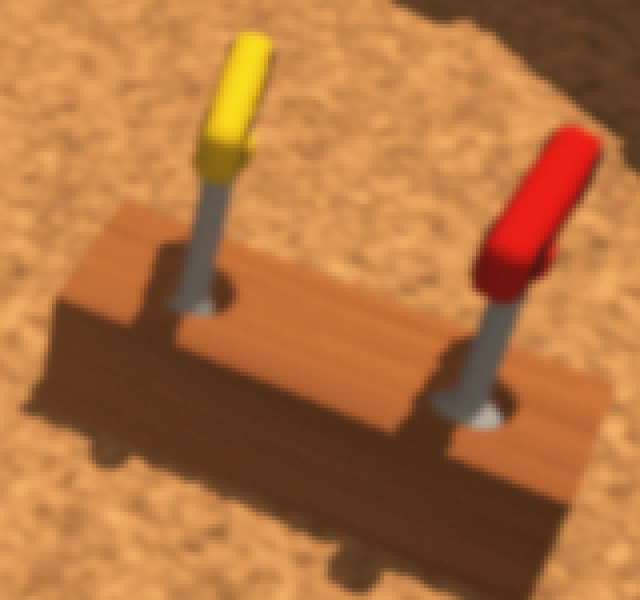

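View pics/cd.png

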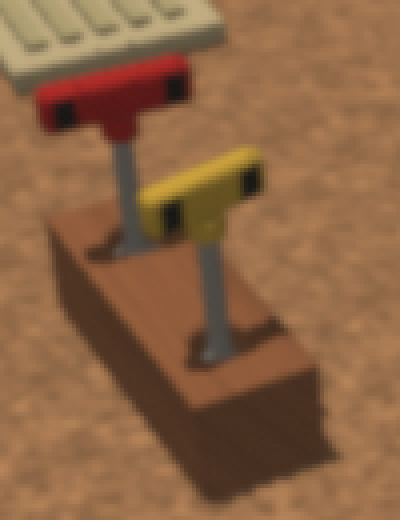

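Run:
```python
from h import *
s=bot.calibration("scene");d=bot.calibration("side")
S=lambda x,y,z:onz(s,380+x/4,200+y/4,z)[:2].round(1)
print("bore",onz(s,269.1,175.3,95),onz(d,295.2,334,95),tri([ray(s,269.1,175.3),ray(d,295.2,334)]))
print("pins scene",[onz(s,210+x/5,140+y/5,120)[:2].round(1) for x,y in((135,97),(172,75),(207,53),(387,200),(421,176),(454,153))])
print("pins side",[onz(d,240+x/4,270+y/4,120)[:2].round(1) for x,y in((109,130),(155,116),(200,100),(244,342),(291,325),(340,306))])
print("red top scene",[S(x,y,166) for x,y in((483,240),(520,252),(565,128),(600,140))])
print("yel top",[S(x,y,166) for x,y in((203,143),(240,150),(240,36),(270,42))])
D=lambda x,y,z:onz(d,180+x/4,140+y/4,z)[:2].round(1)
print("stand top scene",[S(x,y,62) for x,y in((128,203),(60,298),(570,503),(612,385))])
print("stand top side",[D(x,y,62) for x,y in((48,215),(192,408),(318,368))])
print("red side lower edge ends z140",[D(x,y,140) for x,y in((40,130),(188,98))], "yel", [D(x,y,140) for x,y in((140,235),(262,190))])
```

```text
bore [ 528.74412654 -169.93449015   95.        ] [ 525.3664998 -176.0007458   95.       ] (array([ 525.97133563, -173.30816356,   92.17139141]), [np.float64(0.357146287418624), np.float64(0.3571462874186594)])
pins scene [array([ 556.4, -226.7]), array([ 535.6, -228.4]), array([ 514.6, -230.7]), array([ 546.2, -105.4]), array([ 526.2, -107.1]), array([ 506.3, -108.6])]
pins side [array([ 500.5, -117.2]), array([ 520.3, -116.8]), array([ 540.3, -115.1]), array([ 510.6, -239.5]), array([ 529.4, -238.7]), array([ 549.5, -237.4])]
red top scene [array([555.6, 286.4]), array([553.3, 298. ]), array([479.7, 283.7]), array([478.2, 295.7])]
yel top [array([571.7, 191.4]), array([566.7, 203.1]), array([506.3, 169.9]), array([502.3, 180.2])]
stand top scene [array([503. , 136.4]), array([570.3, 146.2]), array([540.1, 339.7]), array([473.2, 329.4])]
stand top side [array([472.7, 329.8]), array([499.6, 131.3]), array([567.7, 138.2])]
red side lower edge ends z140 [array([470.2, 290.6]), array([550.4, 292.4])] yel [array([493.4, 175. ]), array([560.4, 190.7])]
```

Run:
```python
from h import *
o=bot.get_obs();c=bot.calibration("wrist")
from scipy.spatial.transform import Rotation as R
Rt=R.from_euler('xyz',o["tcp_rot"]).as_matrix();T=np.array(c["cam_to_world"])
print(Rt.round(3));print("cam in tool",Rt.T@(T[:3,3]-o["tool_pos"]),(Rt.T@T[:3,:3]).round(3),c["fx"],c["cx"],c["cy"])
```

```text
[[-0.92   0.391 -0.001]
 [ 0.391  0.92  -0.001]
 [ 0.    -0.001 -1.   ]]
cam in tool [  83.23338286    0.72543693 -157.96600985] [[-0.    -0.951 -0.309]
 [ 1.    -0.    -0.   ]
 [ 0.    -0.309  0.951]] 428.05668599262805 318.1892741708955 235.0812690488802
```

```bash
python3 -m inch '[2.5,-4.1,0,0,0,6,1, 5,-8.2,0,0,0,12,1, 7.5,-12.3,0,0,0,18,1, 10,-16.4,0,0,0,23,1, 12.5,-20.5,0,0,0,23,1]'; python3 -m inch '[2.5,-4.1,0,0,0,0,1, 5,-8.2,0,0,0,0,1, 7.5,-12.3,0,0,0,0,1, 10,-16.4,0,0,0,0,1, 12.5,-20.5,0,0,0,0,1]'
```

```text
time: 0.6
tool_pos: [330.5, 276.1, 226.0]
tcp_rot: [-3.14, -0.0, -3.139]
contact_force: [1.3, 0.8, 0.2]
grip_width: 92.0
time: 1.1
tool_pos: [456.0, 69.2, 225.8]
tcp_rot: [-3.14, -0.001, -3.139]
contact_force: [1.6, 0.3, 0.8]
grip_width: 91.8
```

```bash
python3 -m inch '[2.6,-4.1,0,0,0,0,1, 5.2,-8.1,0,0,0,0,1, 7.8,-12.2,0,0,0,0,1, 10.4,-16.3,0,0,0,0,1, 13,-20.4,0,0,0,0,1]'; python3 -m inch '[2.4,-3.8,-1,0,0,0,1, 2.4,-3.8,-4,0,0,0,1, 2.4,-3.8,-7.6,0,0,0,1, 2.4,-3.8,-7.6,0,0,0,1, 2.4,-3.8,-7.6,0,0,0,1]'
python3 - <<'E'
from h import *
o=bot.get_obs();c=bot.calibration("wrist");im=bot.capture("wrist")
import pickle;pickle.dump((o,c,im),open("w1.pkl","wb"))
cv2.imwrite("pics/w1.png",im[:,:,::-1]);print(o["tool_pos"],o["tcp_rot"],np.array(c["cam_to_world"])[:3,3])
E
```

```text
time: 1.6
tool_pos: [586.5, -136.6, 225.3]
tcp_rot: [-3.141, -0.001, -3.14]
contact_force: [0.4, 0.9, -0.4]
grip_width: 91.6
time: 2.1
tool_pos: [610.4, -174.5, 149.4]
tcp_rot: [-3.141, -0.003, -3.139]
contact_force: [0.1, -0.1, 0.7]
grip_width: 91.6
[ 610.39021281 -174.45127914  149.38440275] [-3.14121239e+00 -2.71649852e-03 -3.13938872e+00] [ 527.76605943 -174.31962916  307.56872951]
```

View pics/w1.png

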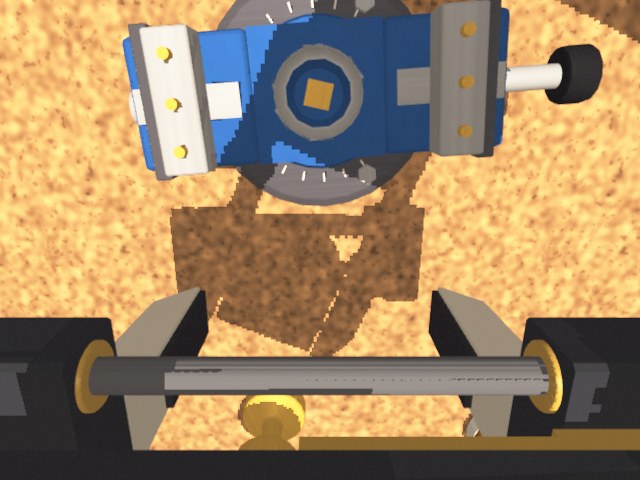

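The wrist view looks straight down the bore. The ring is centred near (318,92) and the brass square bolt is visible at (318,94). I'll measure both.

Run:
```python
from h import *
import pickle
o,c,im=pickle.load(open("w1.pkl","rb"))
cv2.imwrite("pics/w1c.png",cv2.resize(im[30:150,250:390],None,fx=5,fy=5,interpolation=0)[:,:,::-1])
h=hsv(im)
m=((h[...,0]>10)&(h[...,0]<30)&(h[...,1]>120)&(h[...,2]>100)).astype(np.uint8);m[:60]=0;m[125:]=0;m[:,:290]=0;m[:,345:]=0
print(blobs(m))
cn=max(cv2.findContours(m,0,1)[0],key=cv2.contourArea);r=cv2.minAreaRect(cn);print(r)
bp=cv2.boxPoints(r);P=np.array([onz(c,u,v,32)[:2] for u,v in bp]);print("bolt corners",P.round(1),P.mean(0).round(1))
for i in range(4):
    e=P[(i+1)%4]-P[i];print(np.linalg.norm(e).round(1),np.degrees(np.arctan2(e[1],e[0])).round(1))
# ring: outer boundary gray (low sat)
g=((h[...,1]<70)&(h[...,2]>90)).astype(np.uint8);g[:35]=0;g[150:]=0;g[:,:262]=0;g[:,375:]=0
k,l,s,cc=cv2.connectedComponentsWithStats(g);j=1+np.argmax(s[1:,4]);print(s[j],cc[j])
cn=max(cv2.findContours((l==j).astype(np.uint8),0,1)[0],key=cv2.contourArea);e=cv2.fitEllipse(cn);print(e)
print("ring centre",onz(c,*e[0],95).round(1))
pins=[(163,53),(171,104),(180,152),(468,29),(467,82),(465,131)]
print([onz(c,u,v,119)[:2].round(1).tolist() for u,v in pins])
```

```text
[(682, [318.1, 94.1], [304, 79, 30, 31])]
((318.07958984375, 94.12202453613281), (25.545299530029297, 26.781362533569336), 11.888657569885254)
bolt corners [[ 532.1 -183.9]
 [ 516.9 -180.4]
 [ 519.8 -165.3]
 [ 535.1 -168.5]] [ 526.  -174.5]
15.6 167.1
15.5 78.9
15.6 -11.9
15.7 -101.3
[ 272   43   92   98 3376] [317.94757109  90.97363744]
((317.93505859375, 91.76571655273438), (89.46837615966797, 95.17151641845703), 5.608881950378418)
ring centre [ 525.3 -174.6   95. ]
[[510.7, -237.6], [530.6, -236.4], [550.6, -234.6], [501.6, -114.5], [521.6, -112.7], [541.4, -111.4]]
```

View pics/w1c.png

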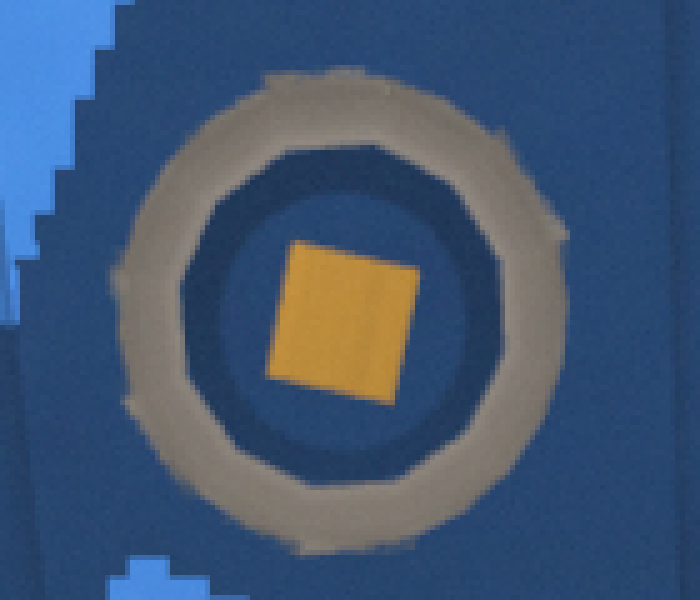

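```bash
python3 -m inch '[0,0,4.5,0,0,0,1, -0.8,4,7,0,0,0,1, -1.8,8.8,8.6,0,0,0,1, -2.8,13.6,8.6,0,0,0,1, -3.8,18.4,8.6,0,0,0,1]'; python3 -m inch '[-1,4.8,0,0,0,0,1, -2,9.6,0,0,0,0,1, -3,14.4,0,0,0,0,1, -4,19.2,0,0,0,0,1, -5,24,0,0,0,0,1]'
```

```text
time: 2.65
tool_pos: [573.6, 11.2, 240.7]
tcp_rot: [-3.139, 0.007, -3.139]
contact_force: [0.1, 0.4, -0.4]
grip_width: 91.6
time: 3.15
tool_pos: [523.4, 253.6, 244.0]
tcp_rot: [-3.141, 0.012, -3.139]
contact_force: [1.4, -0.4, -0.3]
grip_width: 91.7
```

```bash
python3 -m inch '[-0.9,3.7,-0.9,0,0,0,1, -0.9,3.7,-0.9,0,0,0,1, -0.9,3.7,-0.9,0,0,0,1, -0.9,3.7,-0.9,0,0,0,1, -0.9,3.7,-0.9,0,0,0,1]'
python3 - <<'E'
from h import *
o=bot.get_obs();c=bot.calibration("wrist");im=bot.capture("wrist")
import pickle;pickle.dump((o,c,im),open("w2.pkl","wb"))
cv2.imwrite("pics/w2.png",im[:,:,::-1]);print(o["tool_pos"],o["tcp_rot"])
print(blobs(redmask(im)))
E
```

```text
time: 3.65
tool_pos: [515.1, 289.5, 236.0]
tcp_rot: [-3.141, 0.013, -3.14]
contact_force: [-0.5, 0.8, -0.2]
grip_width: 91.6
[515.14266034 289.46251957 235.9867036 ] [-3.14119973  0.01328662 -3.14032904]
[(4140, [318.9, 232.8], [300, 163, 37, 142])]
```

View pics/w2.png

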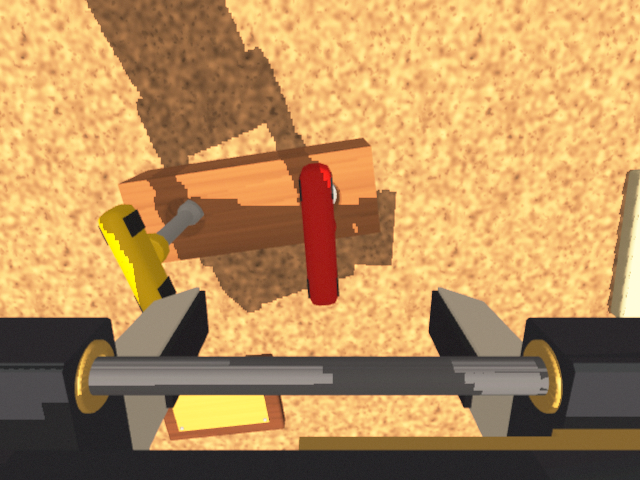

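The red grip runs from about (316,165) to (323,304). It is centred between the jaws, and the yellow key is clear at the left.

Run:
```python
from h import *
import pickle
o,c,im=pickle.load(open("w2.pkl","rb"))
m=redmask(im);h=hsv(im)
m=cv2.morphologyEx((((h[...,0]<6)|(h[...,0]>172))&(h[...,1]>170)).astype(np.uint8),3,np.ones((5,5)))
cn=max(cv2.findContours(m,0,1)[0],key=cv2.contourArea);r=cv2.minAreaRect(cn);print(r)
# row-wise mid
for v in range(170,305,15):
    x=np.where(m[v,280:360])[0]+280;print(v,x.min(),x.max(),[onz(c,u,v,166)[:2].round(1).tolist() for u in(x.min(),x.max()+1)])
for z in(153,166):print(z,onz(c,317,162.5,z).round(1),onz(c,323.5,305,z).round(1))
s=[(122,183),(371,146),(380,232),(168,258)]
print([onz(c,u,v,62)[:2].round(1).tolist() for u,v in s])
```

```text
((319.634521484375, 233.61380004882812), (141.67559814453125, 32.5538330078125), 85.2363510131836)
170 302 329 [[470.5, 281.0], [470.5, 295.9]]
185 301 330 [[478.6, 280.3], [478.6, 296.5]]
200 302 331 [[486.9, 280.8], [486.9, 297.1]]
215 302 333 [[495.4, 280.7], [495.4, 298.3]]
230 303 335 [[504.1, 281.2], [504.0, 299.6]]
245 305 334 [[513.0, 282.2], [512.9, 299.1]]
260 306 335 [[522.1, 282.7], [522.1, 299.8]]
275 307 337 [[531.4, 283.2], [531.4, 301.1]]
290 309 336 [[541.0, 284.3], [541.0, 300.7]]
153 [468.6 288.9 153. ] [557.7 293.  153. ]
166 [466.5 289.  166. ] [550.8 292.8 166. ]
[[499.5, 135.7], [470.6, 329.8], [539.7, 339.9], [562.7, 164.8]]
```

```bash
python3 -m inch '[-0.45,0.13,-2,0,0.76,2.5,1, -0.45,0.13,-5,0,0.76,2.5,1, -0.45,0.13,-8,0,0.76,2.5,1, -0.45,0.13,-10.2,0,0.76,2.5,1, -0.45,0.13,-10.2,0,0.76,2.5,1]'
python3 - <<'E'
from h import *
print(bot.get_obs())
cv2.imwrite("pics/s2.png",cv2.resize(bot.capture("side")[60:300,100:400],(750,600))[:,:,::-1])
E
```

```text
time: 4.2
tool_pos: [509.2, 289.0, 130.8]
tcp_rot: [-3.139, -0.006, -3.098]
contact_force: [0.3, -0.3, 0.6]
grip_width: 91.8
{'time': 4.2, 'joint_positions': array([ 3.85458688e-01,  5.42756678e-01,  1.47958140e+00, -1.18583529e-04,
        1.12604920e+00, -1.22843431e+00]), 'dq': array([ 0.00474801, -0.04274075, -0.06891053,  0.00033401,  0.04839392,
        0.00071449]), 'tau': array([ 6.81857555e-02, -5.10818017e+01, -2.23340231e+01,  3.32366188e-03,
       -4.99345399e-01, -3.41135219e-04]), 'tool_pos': array([509.24465575, 289.04204972, 130.80012516]), 'tcp_rot': array([-3.13921107, -0.00636447, -3.09845218]), 'contact_force': array([ 0.3333752 , -0.32240365,  0.57613243]), 'moment': array([0.01444307, 0.02716032, 0.0182792 ]), 'grip_width': 91.81625569550049}
```

View pics/s2.png

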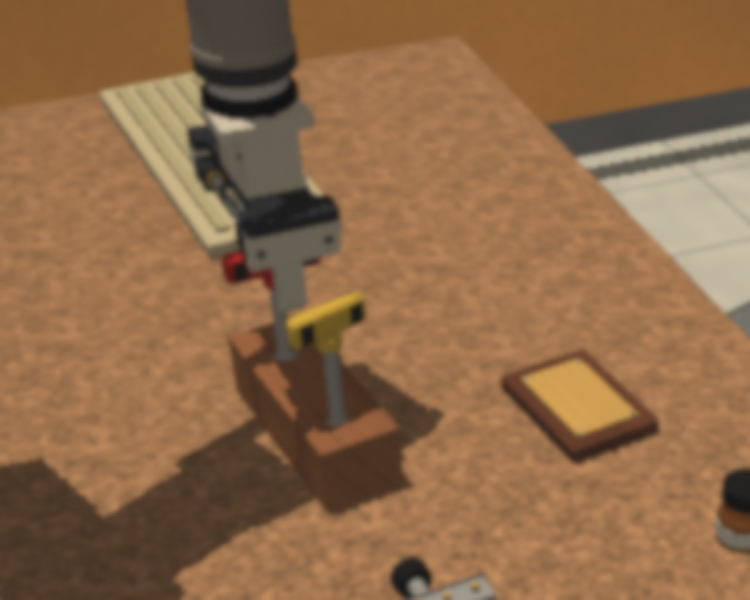

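```bash
python3 -m inch '[0.12,0.17,0.3,0,-0.35,0,1, 0.12,0.17,0.3,0,-0.35,0,1, 0.12,0.17,0.3,0,-0.35,0,1, 0.12,0.17,0.3,0,-0.35,0,1, 0.12,0.17,0.3,0,-0.35,0,-1]';python3 -m inch '[0,0,0,0,0,0,-1, 0,0,0,0,0,0,-1, 0,0,0,0,0,0,-1, 0,0,0,0,0,0,-1, 0,0,0,0,0,0,-1]'; python3 -m inch '[0,0,0,0,0,0,-1, 0,0,0,0,0,0,-1, 0,0,0,0,0,0,-1, 0,0,0,0,0,0,-1, 0,0,0,0,0,0,-1]'
```

```text
time: 4.75
tool_pos: [511.7, 291.5, 136.4]
tcp_rot: [-3.14, 0.004, -3.098]
contact_force: [0.3, -0.6, 0.1]
grip_width: 87.5
time: 5.25
tool_pos: [511.7, 291.5, 136.3]
tcp_rot: [-3.14, 0.004, -3.098]
contact_force: [0.6, -0.3, -0.5]
grip_width: 48.6
time: 5.75
tool_pos: [511.7, 291.4, 136.3]
tcp_rot: [-3.14, 0.004, -3.098]
contact_force: [0.3, -0.9, -0.2]
grip_width: 18.8
```

```bash
python3 -m inch '[0,0,0,0,0,0,-1, 0,0,0,0,0,0,-1, 0,0,0.5,0,0,0,-1, 0,0,1.0,0,0,0,-1, 0,0,1.5,0,0,0,-1]'; python3 -m inch '[0,0,2,0,0,0,-1, 0,0,5,0,0,0,-1, 0,0,8,0,0,0,-1, 0,0,11.5,0,0,0,-1, 0,0,11.5,0,0,0,-1]'
python3 - <<'E'
from h import *
o=bot.get_obs();c=bot.calibration("wrist");im=bot.capture("wrist")
cv2.imwrite("pics/w3.png",im[:,:,::-1]);print(o["tool_pos"],o["tcp_rot"],o["contact_force"],o["moment"],o["grip_width"])
E
```

```text
time: 6.25
tool_pos: [511.7, 291.4, 151.7]
tcp_rot: [-3.14, 0.004, -3.098]
contact_force: [-0.3, -0.2, -2.1]
grip_width: 18.7
time: 6.75
tool_pos: [513.6, 292.3, 272.6]
tcp_rot: [3.139, 0.013, -3.098]
contact_force: [0.7, 1.3, -1.2]
grip_width: 18.9
[513.55208057 292.33073354 272.57842567] [ 3.13932006  0.01328581 -3.09801711] [ 0.66138865  1.25743996 -1.20389679] [ 0.09580736 -0.10395026 -0.00568544] 18.901963907928216
```

View pics/w3.png

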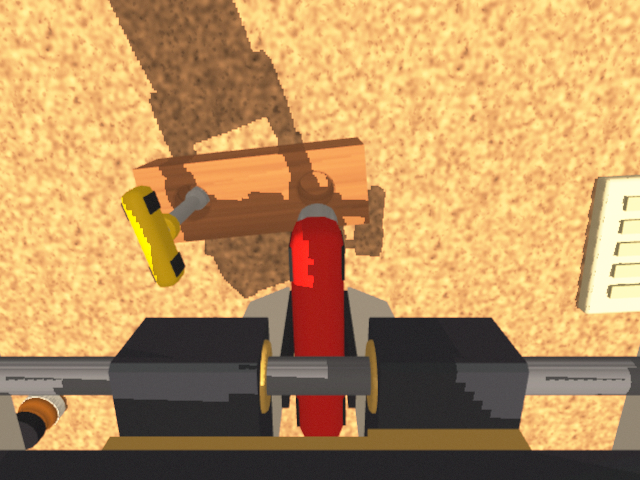

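```bash
python3 -m inch '[0,0,4.5,0,0,0,-1, 0,-1,6,0,0,0,-1, 0.1,-5,6.2,0,0,-3,-1, 0.2,-9.5,6.2,0,0,-6,-1, 0.3,-14,6.2,0,0,-9,-1]'; python3 -m inch '[0.1,-4.5,0,0,0,-3,-1, 0.2,-9,0,0,0,-5.5,-1, 0.4,-13.5,0,0,0,-5.5,-1, 0.5,-18,0,0,0,-5.5,-1, 0.6,-22.5,0,0,0,-5.5,-1]';python3 - <<'E'
from h import *
o=bot.get_obs();print(o)
E
```

```text
time: 7.3
tool_pos: [514.9, 150.7, 330.2]
tcp_rot: [-3.142, 0.007, 3.027]
contact_force: [1.1, -0.1, -2.7]
grip_width: 18.5
time: 7.8
tool_pos: [520.1, -76.0, 328.9]
tcp_rot: [3.141, 0.004, 2.931]
contact_force: [0.1, 0.2, -2.6]
grip_width: 18.6
{'time': 7.8, 'joint_positions': array([-2.91376065e-01,  2.82682720e-01,  1.32922691e+00,  6.63038435e-04,
        1.52528082e+00, -1.65180903e+00]), 'dq': array([-0.83886685,  0.11812038, -0.16099614,  0.00827723,  0.03664163,
       -0.83358608]), 'tau': array([  3.86614367, -44.93387461, -26.16675854,  -0.15706621,
         0.23482441,   1.09803714]), 'tool_pos': array([520.05531853, -75.98887173, 328.86845644]), 'tcp_rot': array([3.14128859, 0.00444137, 2.93119991]), 'contact_force': array([ 0.10610986,  0.1730126 , -2.61314859]), 'moment': array([ 0.03438799, -0.10397448,  0.0139169 ]), 'grip_width': 18.599710217449967}
```

```bash
python3 -m inch '[0.3,-5,0,0,0,0,-1, 0.55,-9.8,0,0,0,0,-1, 0.55,-9.8,-2,0,0,0,-1, 0.55,-9.8,-6,0,0,0,-1, 0.55,-9.8,-7.4,0,0,0,-1]'; python3 -m inch '[0,0,0,0,0,0,-1, 0,0,0,0,0,0,-1, 0,0,0,0,0,0,-1, 0,0,0,0,0,0,-1, 0,0,0,0,0,0,-1]';  python3 - <<'E'
from h import *
o=bot.get_obs();print(o["tool_pos"],o["tcp_rot"],o["contact_force"],o["moment"])
a=bot.capture("scene");b=bot.capture("side")
cv2.imwrite("pics/sc3.png",a[:,:,::-1]);cv2.imwrite("pics/sd3.png",b[:,:,::-1])
v=np.hstack([cv2.resize(a[60:240,200:340],(400,514),interpolation=2),cv2.resize(b[220:410,220:360],(400,543),interpolation=2)[:514]])
cv2.imwrite("pics/h1.png",v[:,:,::-1])
E
```

```text
time: 8.3
tool_pos: [523.2, -173.6, 249.6]
tcp_rot: [3.139, -0.004, 2.93]
contact_force: [-1.0, -0.4, -2.8]
grip_width: 19.0
time: 8.8
tool_pos: [523.6, -173.7, 250.6]
tcp_rot: [3.139, -0.002, 2.93]
contact_force: [-0.7, -1.0, -1.8]
grip_width: 18.6
[ 523.60571551 -173.65615318  250.60205346] [ 3.13949938e+00 -2.05774321e-03  2.92998646e+00] [-0.69630405 -1.00487766 -1.75007304] [ 0.03552743 -0.01632648  0.02098447]
```

View pics/h1.png

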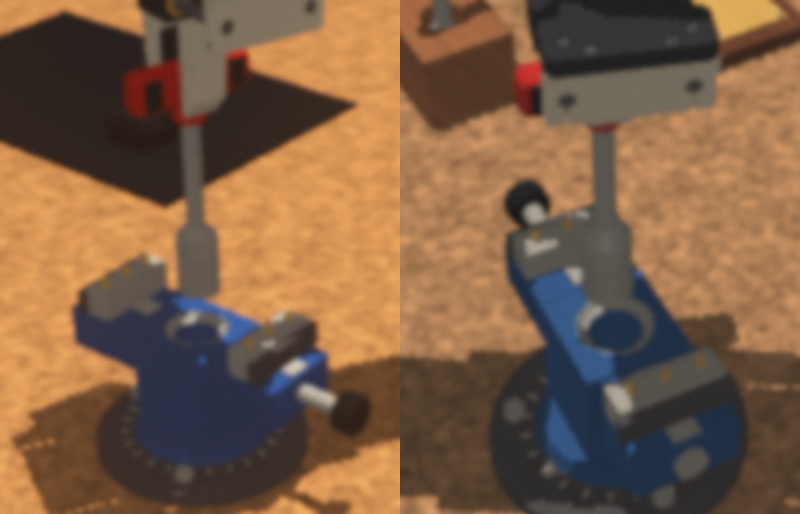

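```bash
cat >> h.py <<'E'
def proj(cal,p):
    T=np.array(cal["cam_to_world"]);q=T[:3,:3].T@(np.asarray(p,float)-T[:3,3]);return np.array([cal["cx"]+cal["fx"]*q[0]/q[2],cal["cy"]+cal["fy"]*q[1]/q[2]])
E
python3 - <<'E'
from h import *
from scipy.spatial.transform import Rotation as R
o=bot.get_obs();Rt=R.from_euler('xyz',o["tcp_rot"]).as_matrix()
print("tool z",Rt[:,2], "mouth pred",o["tool_pos"]+126.3*Rt[:,2])
a=cv2.imread("pics/sc3.png");b=cv2.imread("pics/sd3.png")
cv2.imwrite("pics/h2.png",np.hstack([cv2.resize(a[130:200,245:295],(400,560),interpolation=2),cv2.resize(b[290:360,270:320],(400,560),interpolation=2)]))
for n in("scene","side"):
    c=bot.calibration(n);p=np.array([525.6,-174.5,95.]);z=124.3
    print(n,proj(c,p),proj(c,[525.6,-174.5,z]),"d/dx",proj(c,[526.6,-174.5,z])-proj(c,[525.6,-174.5,z]),"d/dy",proj(c,[525.6,-173.5,z])-proj(c,[525.6,-174.5,z]))
E
```

```text
tool z [-0.00219597  0.00279878 -0.99999367] mouth pred [ 523.16524304 -173.26549229  123.94518597]
scene [268.54897033 173.80731415] [267.82907947 160.49949455] d/dx [-0.37369827  0.20261971] d/dy [0.37926088 0.17937958]
side [294.99589955 333.29572323] [294.5614374  320.32175502] d/dx [ 0.60582293 -0.18376886] d/dy [-0.23235387 -0.43787448]
```

View pics/h2.png

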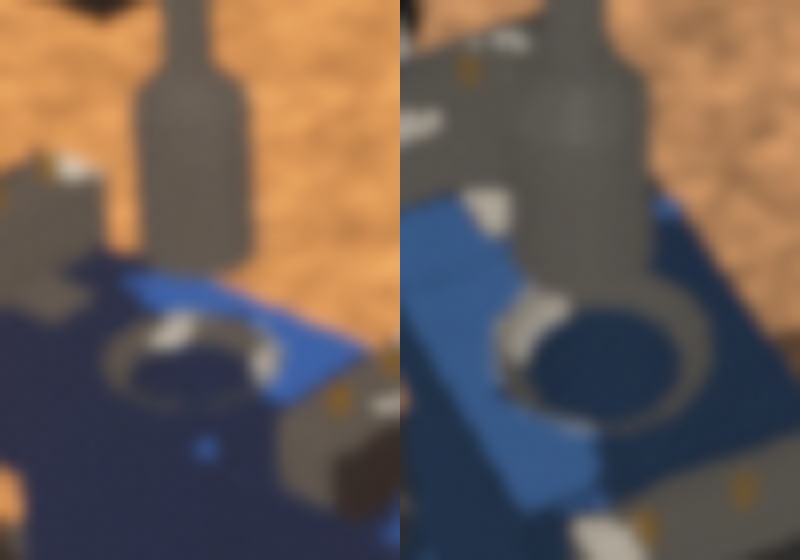

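```bash
python3 -m inch '[0.14,-0.1,0,-0.17,-0.35,0,-1, 0.14,-0.1,-0.5,-0.17,-0.35,0,-1, 0.14,-0.1,-1.2,-0.17,-0.35,0,-1, 0.14,-0.1,-1.8,-0.17,-0.35,0,-1, 0.14,-0.1,-2.2,-0.17,-0.35,0,-1]'
cat > st.py <<'E'
from h import *
from scipy.spatial.transform import Rotation as R
o=bot.get_obs();Rt=R.from_euler('xyz',o["tcp_rot"]).as_matrix()
p=o["tool_pos"]; k=Rt[:,2]+np.array([-0.004,0.0015,0])
m=p+126.3*k
y=np.degrees(np.arctan2(Rt[1,0],Rt[0,0]))%360
print("t",round(o["time"],2),"mouth",m.round(2),"keytilt",k[:2].round(4),"yaw",y.round(2),"F",o["contact_force"].round(1),"M",o["moment"].round(3),"w",round(o["grip_width"],1),"j6",o["joint_positions"][5].round(3))
E
python3 st.py
```

```text
time: 9.4
tool_pos: [524.5, -174.4, 227.1]
tcp_rot: [3.141, 0.002, 2.93]
contact_force: [0.3, -0.4, -2.2]
grip_width: 19.0
t 9.4 mouth [ 524.28 -174.19  100.81] keytilt [-0.0015  0.002 ] yaw 167.88 F [ 0.3 -0.4 -2.2] M [ 0.009 -0.055  0.031] w 19.0 j6 -1.82
```

```bash
python3 -m inch '[0.1,-0.05,0,-0.1,-0.08,0,-1, 0.1,-0.05,-0.3,-0.1,-0.08,0,-1, 0.1,-0.05,-0.6,-0.1,-0.08,0,-1, 0.1,-0.05,-0.9,-0.1,-0.08,0,-1, 0.1,-0.05,-1.2,-0.1,-0.08,0,-1]';python3 st.py
```

```text
time: 9.9
tool_pos: [525.5, -174.9, 214.9]
tcp_rot: [-3.141, 0.004, 2.93]
contact_force: [-0.2, 0.2, -2.0]
grip_width: 18.5
t 9.9 mouth [ 525.47 -174.9    88.64] keytilt [-0.      0.0002] yaw 167.87 F [-0.2  0.2 -2. ] M [ 0.051 -0.044 -0.015] w 18.5 j6 -1.819
```

Inside the bore mouth with no side force. I'll descend further.

```bash
python3 -m inch '[0,0.02,-0.5,0,0,0,-1, 0,0.02,-1.0,0,0,0,-1, 0,0.02,-1.5,0,0,0,-1, 0,0.02,-2.0,0,0,0,-1, 0,0.02,-2.5,0,0,0,-1]';python3 st.py;python3 -m inch '[0,0,-0.4,0,0,0,-1, 0,0,-0.8,0,0,0,-1, 0,0,-1.2,0,0,0,-1, 0,0,-1.6,0,0,0,-1, 0,0,-2.0,0,0,0,-1]';python3 st.py
```

```text
time: 10.4
tool_pos: [525.5, -174.7, 189.4]
tcp_rot: [-3.141, 0.004, 2.93]
contact_force: [0.2, -0.3, -1.9]
grip_width: 18.6
t 10.4 mouth [ 525.44 -174.68   63.15] keytilt [-0.0001  0.0003] yaw 167.87 F [ 0.2 -0.3 -1.9] M [ 0.02  -0.045  0.001] w 18.6 j6 -1.819
time: 10.9
tool_pos: [525.5, -174.8, 169.2]
tcp_rot: [-3.141, 0.004, 2.93]
contact_force: [1.2, 0.2, -1.9]
grip_width: 18.7
t 10.9 mouth [ 525.5  -174.73   42.87] keytilt [0.     0.0002] yaw 167.87 F [ 1.2  0.2 -1.9] M [ 0.026  0.001 -0.04 ] w 18.7 j6 -1.819
```

```bash
python3 -m inch '[0,0,-0.2,0,0,0,-1, 0,0,-0.4,0,0,0,-1, 0,0,-0.6,0,0,0,-1, 0,0,-0.8,0,0,0,-1, 0,0,-0.9,0,0,0,-1]';python3 st.py; python3 -m inch '[0,0,-0.04,0,0,0,-1, 0,0,-0.08,0,0,0,-1, 0,0,-0.12,0,0,0,-1, 0,0,-0.16,0,0,0,-1, 0,0,-0.2,0,0,0,-1]';python3 st.py
```

```text
time: 11.4
tool_pos: [525.5, -174.7, 160.0]
tcp_rot: [-3.141, 0.004, 2.93]
contact_force: [0.0, 1.0, -2.0]
grip_width: 18.8
t 11.4 mouth [ 525.45 -174.72   33.71] keytilt [-0.0001  0.0002] yaw 167.87 F [ 0.  1. -2.] M [0.03  0.032 0.013] w 18.8 j6 -1.819
time: 11.9
tool_pos: [525.5, -174.7, 158.0]
tcp_rot: [-3.141, 0.004, 2.93]
contact_force: [0.2, -0.1, -1.6]
grip_width: 18.5
t 11.9 mouth [ 525.5  -174.71   31.73] keytilt [0.     0.0002] yaw 167.87 F [ 0.2 -0.1 -1.6] M [-0.005  0.036  0.061] w 18.5 j6 -1.819
```

```bash
python3 -m inch '[0,0,-0.03,0,0,0,-1, 0,0,-0.06,0,0,0,-1, 0,0,-0.09,0,0,0,-1, 0,0,-0.12,0,0,0,-1, 0,0,-0.15,0,0,0,-1]';python3 st.py; python3 -m inch '[0,0,-0.03,0,0,0,-1, 0,0,-0.06,0,0,0,-1, 0,0,-0.09,0,0,0,-1, 0,0,-0.12,0,0,0,-1, 0,0,-0.15,0,0,0,-1]';python3 st.py
```

```text
time: 12.4
tool_pos: [525.5, -174.8, 156.5]
tcp_rot: [-3.141, 0.004, 2.93]
contact_force: [0.2, 0.0, -2.4]
grip_width: 18.4
t 12.4 mouth [ 525.5  -174.75   30.21] keytilt [0.0001 0.0002] yaw 167.87 F [ 0.2  0.  -2.4] M [-0.001  0.004 -0.085] w 18.4 j6 -1.819
time: 12.9
tool_pos: [525.5, -174.7, 155.0]
tcp_rot: [-3.141, 0.004, 2.93]
contact_force: [-0.4, 0.5, -1.9]
grip_width: 18.7
t 12.9 mouth [ 525.49 -174.65   28.7 ] keytilt [0.     0.0003] yaw 167.87 F [-0.4  0.5 -1.9] M [0.075 0.008 0.005] w 18.7 j6 -1.819
```

The mouth is 3 mm below the bolt top with no contact force, so the socket is sliding over the flats. I'll continue gently.

```bash
for i in 1; do python3 -m inch '[0,0,-0.06,0,0,0,-1, 0,0,-0.12,0,0,0,-1, 0,0,-0.18,0,0,0,-1, 0,0,-0.24,0,0,0,-1, 0,0,-0.3,0,0,0,-1]';python3 st.py;done; python3 -m inch '[0,0,-0.06,0,0,0,-1, 0,0,-0.12,0,0,0,-1, 0,0,-0.18,0,0,0,-1, 0,0,-0.24,0,0,0,-1, 0,0,-0.3,0,0,0,-1]';python3 st.py
```

```text
time: 13.4
tool_pos: [525.5, -174.7, 151.9]
tcp_rot: [-3.141, 0.004, 2.93]
contact_force: [-0.8, 0.6, -2.5]
grip_width: 18.5
t 13.4 mouth [ 525.48 -174.66   25.63] keytilt [-0.      0.0003] yaw 167.87 F [-0.8  0.6 -2.5] M [0.081 0.019 0.018] w 18.5 j6 -1.819
time: 13.9
tool_pos: [525.5, -174.7, 148.9]
tcp_rot: [-3.141, 0.004, 2.93]
contact_force: [-0.9, -0.6, -1.2]
grip_width: 18.9
t 13.9 mouth [ 525.49 -174.68   22.59] keytilt [0.     0.0003] yaw 167.87 F [-0.9 -0.6 -1.2] M [ 0.056 -0.032  0.023] w 18.9 j6 -1.819
```

```bash
python3 -m inch '[0,0,-0.05,0,0,0,-1, 0,0,-0.1,0,0,0,-1, 0,0,-0.15,0,0,0,-1, 0,0,-0.2,0,0,0,-1, 0,0,-0.23,0,0,0,-1]';python3 st.py; python3 -m inch '[0,0,-0.02,0,0,0,-1, 0,0,-0.04,0,0,0,-1, 0,0,-0.06,0,0,0,-1, 0,0,-0.08,0,0,0,-1, 0,0,-0.1,0,0,0,-1]';python3 st.py
```

```text
time: 14.4
tool_pos: [525.5, -174.7, 146.5]
tcp_rot: [-3.141, 0.004, 2.93]
contact_force: [-0.7, 0.7, -2.2]
grip_width: 18.4
t 14.4 mouth [ 525.5  -174.66   20.23] keytilt [-0.      0.0003] yaw 167.87 F [-0.7  0.7 -2.2] M [0.047 0.015 0.053] w 18.4 j6 -1.819
time: 14.9
tool_pos: [525.5, -174.7, 145.5]
tcp_rot: [-3.141, 0.004, 2.93]
contact_force: [-0.4, 1.0, -2.3]
grip_width: 18.6
t 14.9 mouth [ 525.49 -174.67   19.22] keytilt [-0.      0.0003] yaw 167.87 F [-0.4  1.  -2.3] M [0.053 0.034 0.038] w 18.6 j6 -1.819
```

```bash
python3 -m inch '[0,0,-0.02,0,0,0,-1, 0,0,-0.04,0,0,0,-1, 0,0,-0.06,0,0,0,-1, 0,0,-0.07,0,0,0,-1, 0,0,-0.07,0,0,0,-1]';python3 st.py
```

```text
time: 15.4
tool_pos: [525.5, -174.7, 144.8]
tcp_rot: [-3.141, 0.004, 2.93]
contact_force: [-1.0, 0.5, -1.7]
grip_width: 18.5
t 15.4 mouth [ 525.5  -174.67   18.52] keytilt [0.     0.0003] yaw 167.87 F [-1.   0.5 -1.7] M [ 0.114 -0.002  0.023] w 18.5 j6 -1.819
```

```bash
python3 -m inch '[0,0,0,0,0,-3,-1, 0,0,0,0,0,-6,-1, 0,0,0,0,0,-9,-1, 0,0,0,0,0,-12,-1, 0,0,0,0,0,-15,-1]';python3 st.py; python3 -m inch '[0,0,0,0,0,-2,-1, 0,0,0,0,0,-4,-1, 0,0,0,0,0,-6,-1, 0,0,0,0,0,-8,-1, 0,0,0,0,0,-10,-1]';python3 st.py
```

```text
time: 15.9
tool_pos: [525.5, -174.7, 144.8]
tcp_rot: [-3.141, 0.004, 2.666]
contact_force: [0.3, 0.3, -1.7]
grip_width: 18.5
t 15.9 mouth [ 525.44 -174.83   18.5 ] keytilt [-0.0004 -0.0008] yaw 152.76 F [ 0.3  0.3 -1.7] M [ 0.017 -0.004  0.111] w 18.5 j6 -1.554
time: 16.4
tool_pos: [525.5, -174.8, 144.8]
tcp_rot: [-3.141, 0.004, 2.49]
contact_force: [0.7, 0.2, -2.5]
grip_width: 18.6
t 16.4 mouth [ 525.4 -175.    18.5] keytilt [-0.0009 -0.0016] yaw 142.69 F [ 0.7  0.2 -2.5] M [-0.066 -0.005  0.113] w 18.6 j6 -1.378
```

```bash
python3 -m inch '[0,0,0,0,0,-1.2,-1, 0,0,0,0,0,-2.4,-1, 0,0,0,0,0,-3.6,-1, 0,0,0,0,0,-4.8,-1, 0,0,0,0,0,-6,-1]';python3 st.py; python3 -m inch '[0,0,0,0,0,-1.2,-1, 0,0,0,0,0,-2.4,-1, 0,0,0,0,0,-3.6,-1, 0,0,0,0,0,-4.8,-1, 0,0,0,0,0,-6,-1]';python3 st.py
```

```text
time: 16.9
tool_pos: [525.5, -174.8, 144.8]
tcp_rot: [-3.141, 0.004, 2.384]
contact_force: [-0.4, -0.4, -1.7]
grip_width: 18.5
t 16.9 mouth [ 525.36 -175.06   18.5 ] keytilt [-0.0012 -0.0019] yaw 136.6 F [-0.4 -0.4 -1.7] M [-0.098 -0.023  0.073] w 18.5 j6 -1.271
time: 17.4
tool_pos: [525.5, -174.8, 144.8]
tcp_rot: [-3.141, 0.004, 2.278]
contact_force: [-0.5, 0.2, -1.7]
grip_width: 18.8
t 17.4 mouth [ 525.33 -175.13   18.5 ] keytilt [-0.0016 -0.0023] yaw 130.5 F [-0.5  0.2 -1.7] M [-0.1   -0.079  0.086] w 18.8 j6 -1.164
```

```bash
python3 -m inch '[0,0,0,0,0,-0.8,-1, 0,0,0,0,0,-1.6,-1, 0,0,0,0,0,-2.4,-1, 0,0,0,0,0,-3.2,-1, 0,0,0,0,0,-4,-1]';python3 st.py; python3 -m inch '[0,0,0,0,0,-0.8,-1, 0,0,0,0,0,-1.6,-1, 0,0,0,0,0,-2.4,-1, 0,0,0,0,0,-3.2,-1, 0,0,0,0,0,-4,-1]';python3 st.py;  python3 -m inch '[0,0,0,0,0,-0.6,-1, 0,0,0,0,0,-1.2,-1, 0,0,0,0,0,-1.8,-1, 0,0,0,0,0,-2.4,-1, 0,0,0,0,0,-3,-1]';python3 st.py
```

```text
time: 17.9
tool_pos: [525.5, -174.9, 144.8]
tcp_rot: [-3.141, 0.004, 2.207]
contact_force: [-0.5, -0.3, -2.3]
grip_width: 18.5
t 17.9 mouth [ 525.27 -175.16   18.51] keytilt [-0.0019 -0.0025] yaw 126.44 F [-0.5 -0.3 -2.3] M [-0.052  0.017  0.087] w 18.5 j6 -1.093
time: 18.4
tool_pos: [525.5, -174.9, 144.8]
tcp_rot: [-3.141, 0.004, 2.136]
contact_force: [0.4, 0.0, -2.7]
grip_width: 18.6
t 18.4 mouth [ 525.24 -175.18   18.5 ] keytilt [-0.0022 -0.0026] yaw 122.37 F [ 0.4  0.  -2.7] M [-0.072  0.055  0.057] w 18.6 j6 -1.021
time: 18.9
tool_pos: [525.5, -174.9, 144.8]
tcp_rot: [-3.141, 0.004, 2.083]
contact_force: [-0.6, -1.0, -1.5]
grip_width: 18.2
t 18.9 mouth [ 525.22 -175.19   18.5 ] keytilt [-0.0024 -0.0027] yaw 119.32 F [-0.6 -1.  -1.5] M [-0.164  0.082  0.078] w 18.2 j6 -0.968
```

```bash
python3 -m inch '[0,0,0,0,0,-0.6,-1, 0,0,0,0,0,-1.2,-1, 0,0,0,0,0,-1.8,-1, 0,0,0,0,0,-2.4,-1, 0,0,0,0,0,-3,-1]';python3 st.py; python3 -m inch '[0,0,0,0,0,-0.6,-1, 0,0,0,0,0,-1.2,-1, 0,0,0,0,0,-1.8,-1, 0,0,0,0,0,-2.4,-1, 0,0,0,0,0,-3,-1]';python3 st.py
```

```text
time: 19.4
tool_pos: [525.5, -174.9, 144.8]
tcp_rot: [-3.141, 0.004, 2.029]
contact_force: [-0.4, -0.1, -1.6]
grip_width: 19.1
t 19.4 mouth [ 525.17 -175.2    18.49] keytilt [-0.0026 -0.0028] yaw 116.27 F [-0.4 -0.1 -1.6] M [-0.158 -0.     0.147] w 19.1 j6 -0.915
time: 19.9
tool_pos: [525.5, -174.9, 144.8]
tcp_rot: [-3.141, 0.004, 1.976]
contact_force: [-0.2, -0.3, -1.4]
grip_width: 18.7
t 19.9 mouth [ 525.16 -175.24   18.51] keytilt [-0.0029 -0.0029] yaw 113.23 F [-0.2 -0.3 -1.4] M [-0.227  0.046  0.104] w 18.7 j6 -0.861
```

```bash
python3 -m inch '[0,0,0,0,0,-0.6,-1, 0,0,0,0,0,-1.2,-1, 0,0,0,0,0,-1.8,-1, 0,0,0,0,0,-2.4,-1, 0,0,0,0,0,-3,-1]';python3 st.py; python3 -m inch '[0,0,0,0,0,-0.6,-1, 0,0,0,0,0,-1.2,-1, 0,0,0,0,0,-1.8,-1, 0,0,0,0,0,-2.4,-1, 0,0,0,0,0,-3,-1]';python3 st.py
```

```text
time: 20.4
tool_pos: [525.5, -174.9, 144.8]
tcp_rot: [-3.141, 0.005, 1.923]
contact_force: [0.1, -0.1, -2.3]
grip_width: 18.5
t 20.4 mouth [ 525.12 -175.28   18.52] keytilt [-0.0031 -0.003 ] yaw 110.18 F [ 0.1 -0.1 -2.3] M [-0.206  0.101  0.144] w 18.5 j6 -0.808
time: 20.9
tool_pos: [525.5, -174.9, 144.8]
tcp_rot: [-3.141, 0.005, 1.87]
contact_force: [-0.7, -0.8, -3.0]
grip_width: 18.9
t 20.9 mouth [ 525.05 -175.29   18.52] keytilt [-0.0034 -0.0031] yaw 107.13 F [-0.7 -0.8 -3. ] M [-0.252  0.107  0.193] w 18.9 j6 -0.755
```

```bash
python3 -m inch '[0,0,0,0,0,-0.6,-1, 0,0,0,0,0,-1.2,-1, 0,0,0,0,0,-1.8,-1, 0,0,0,0,0,-2.4,-1, 0,0,0,0,0,-3,-1]';python3 st.py; python3 -m inch '[0,0,0,0,0,-0.6,-1, 0,0,0,0,0,-1,-1, 0,0,0,0,0,-1.4,-1, 0,0,0,0,0,-1.8,-1, 0,0,0,0,0,-2,-1]';python3 st.py
```

```text
time: 21.4
tool_pos: [525.5, -174.9, 144.8]
tcp_rot: [-3.141, 0.005, 1.817]
contact_force: [-0.4, -1.3, -2.0]
grip_width: 18.9
t 21.4 mouth [ 525.   -175.34   18.52] keytilt [-0.0037 -0.0031] yaw 104.08 F [-0.4 -1.3 -2. ] M [-0.284  0.136  0.188] w 18.9 j6 -0.701
time: 21.9
tool_pos: [525.5, -175.0, 144.8]
tcp_rot: [-3.141, 0.005, 1.781]
contact_force: [-0.6, -0.9, -2.8]
grip_width: 18.6
t 21.9 mouth [ 524.98 -175.36   18.52] keytilt [-0.0039 -0.0032] yaw 102.06 F [-0.6 -0.9 -2.8] M [-0.314  0.072  0.284] w 18.6 j6 -0.666
```

```bash
python3 -m inch '[0,0,0,0,0,-0.4,-1, 0,0,0,0,0,-0.8,-1, 0,0,0,0,0,-1.1,-1, 0,0,0,0,0,-1.4,-1, 0,0,0,0,0,-1.6,-1]';python3 st.py; python3 -m inch '[0,0,0,0,0,-0.3,-1, 0,0,0,0,0,-0.6,-1, 0,0,0,0,0,-0.8,-1, 0,0,0,0,0,-1,-1, 0,0,0,0,0,-1.2,-1]';python3 st.py
```

```text
time: 22.4
tool_pos: [525.5, -175.0, 144.8]
tcp_rot: [-3.141, 0.005, 1.753]
contact_force: [0.5, -1.5, -1.7]
grip_width: 18.8
t 22.4 mouth [ 524.95 -175.36   18.52] keytilt [-0.004  -0.0032] yaw 100.44 F [ 0.5 -1.5 -1.7] M [-0.336  0.22   0.257] w 18.8 j6 -0.637
time: 22.9
tool_pos: [525.5, -174.9, 144.8]
tcp_rot: [-3.141, 0.005, 1.732]
contact_force: [-0.4, -1.0, -2.8]
grip_width: 18.7
t 22.9 mouth [ 524.95 -175.34   18.53] keytilt [-0.0041 -0.0032] yaw 99.23 F [-0.4 -1.  -2.8] M [-0.292  0.19   0.295] w 18.7 j6 -0.616
```

```bash
python3 -m inch '[0,0,0,0,0,-0.2,-1, 0,0,0,0,0,-0.4,-1, 0,0,0,0,0,-0.6,-1, 0,0,0,0,0,-0.8,-1, 0,0,0,0,0,-1,-1]';python3 st.py
python3 - <<'E'
from h import *
M=[]
for i in range(6):
    im=bot.capture("scene");M.append(bot.get_obs()["moment"][2])
print(np.round(M,3),np.mean(M))
cv2.imwrite("pics/tq.png",cv2.resize(im[60:240,200:340],(467,600),interpolation=2)[:,:,::-1])
E
```

```text
time: 23.4
tool_pos: [525.4, -175.0, 144.8]
tcp_rot: [-3.141, 0.005, 1.714]
contact_force: [-1.0, -0.3, -1.5]
grip_width: 18.6
t 23.4 mouth [ 524.91 -175.36   18.55] keytilt [-0.0042 -0.0032] yaw 98.21 F [-1.  -0.3 -1.5] M [-0.351  0.204  0.319] w 18.6 j6 -0.598
[0.329 0.331 0.326 0.293 0.232 0.322] 0.30538100124968803
```

View pics/tq.png

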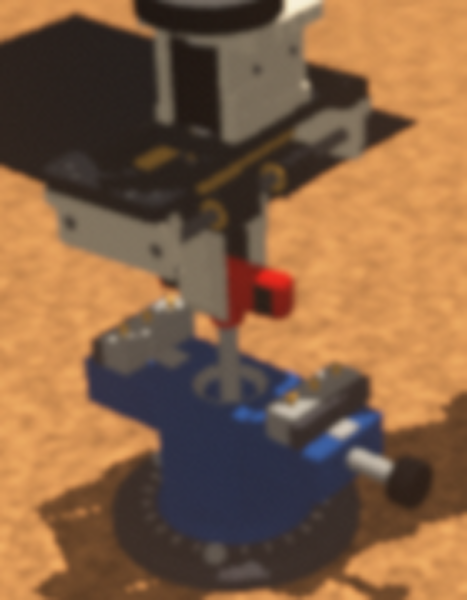

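Held torque averages 0.305 N m. The key is fully home and the other items are undisturbed. Next I ease it back so the washer relaxes to the middle of the play, then draw it out.

```bash
python3 -m inch '[0,0,0,0,0,2,-1, 0,0,0,0,0,4,-1, 0,0,0,0,0,6,-1, 0,0,0,0,0,8,-1, 0,0,0,0,0,10,-1]';python3 st.py; python3 -m inch '[0,0,0,0,0,1.2,-1, 0,0,0,0,0,2.4,-1, 0,0,0,0,0,3.6,-1, 0,0,0,0,0,5,-1, 0,0,0,0,0,6,-1]';python3 st.py
python3 - <<'E'
from h import *
M=[]
for i in range(3):
    im=bot.capture("scene");o=bot.get_obs();M.append(o["moment"])
print(np.round(M,3))
E
```

```text
time: 24.2
tool_pos: [525.5, -174.8, 144.8]
tcp_rot: [-3.141, 0.004, 1.89]
contact_force: [-0.8, -0.7, -2.2]
grip_width: 18.3
t 24.2 mouth [ 525.15 -175.1    18.52] keytilt [-0.0031 -0.0026] yaw 108.27 F [-0.8 -0.7 -2.2] M [-0.077  0.094  0.062] w 18.3 j6 -0.775
time: 24.7
tool_pos: [525.6, -174.7, 144.8]
tcp_rot: [-3.141, 0.004, 1.996]
contact_force: [-0.3, 0.5, -1.8]
grip_width: 18.6
t 24.7 mouth [ 525.23 -175.02   18.52] keytilt [-0.0026 -0.0024] yaw 114.36 F [-0.3  0.5 -1.8] M [ 0.002  0.02  -0.019] w 18.6 j6 -0.881
[[-0.095  0.026 -0.022]
 [-0.021  0.029 -0.024]
 [-0.041  0.006 -0.043]]
```

```bash
python3 -m inch '[0,0,0.3,0,0,0,-1, 0,0,0.6,0,0,0,-1, 0,0,0.9,0,0,0,-1, 0,0,1.2,0,0,0,-1, 0,0,1.6,0,0,0,-1]';python3 st.py; python3 -m inch '[0,0,0.8,0,0,0,-1, 0,0,1.6,0,0,0,-1, 0,0,2.4,0,0,0,-1, 0,0,3.2,0,0,0,-1, 0,0,4,0,0,0,-1]';python3 st.py;python3 -m inch '[0,0,1.2,0,0,0,-1, 0,0,2.4,0,0,0,-1, 0,0,3.6,0,0,0,-1, 0,0,4.8,0,0,0,-1, 0,0,6,0,0,0,-1]';python3 st.py
```

```text
time: 25.35
tool_pos: [525.5, -174.7, 161.1]
tcp_rot: [-3.141, 0.004, 1.994]
contact_force: [0.5, -0.4, -1.6]
grip_width: 18.5
t 25.35 mouth [ 525.13 -175.03   34.81] keytilt [-0.0028 -0.0024] yaw 114.26 F [ 0.5 -0.4 -1.6] M [-0.114 -0.006 -0.022] w 18.5 j6 -0.88
time: 25.85
tool_pos: [525.5, -174.7, 201.9]
tcp_rot: [-3.141, 0.004, 1.994]
contact_force: [0.1, 0.7, -2.2]
grip_width: 18.9
t 25.85 mouth [ 525.22 -175.03   75.63] keytilt [-0.0025 -0.0025] yaw 114.26 F [ 0.1  0.7 -2.2] M [-0.021  0.057 -0.018] w 18.9 j6 -0.88
time: 26.35
tool_pos: [525.5, -174.7, 263.0]
tcp_rot: [-3.141, 0.004, 1.994]
contact_force: [0.5, -0.2, -2.4]
grip_width: 18.8
t 26.35 mouth [ 525.22 -175.05  136.7 ] keytilt [-0.0023 -0.0026] yaw 114.27 F [ 0.5 -0.2 -2.4] M [-0.111  0.032  0.027] w 18.8 j6 -0.881
```

```bash
python3 -m inch '[0,0,3,0,0,8,-1, 0,0,6.5,0,0,16,-1, -0.2,3,6.5,0,0,24,-1, -0.3,7.5,6.5,0,0,32,-1, -0.4,12,6.5,0,0,40,-1]'; python3 -m inch '[-0.1,4.5,0,0,0,8,-1, -0.2,9,0,0,0,16,-1, -0.4,13.5,0,0,0,24,-1, -0.5,18,0,0,0,28,-1, -0.6,22.5,0,0,0,28,-1]'; python3 st.py
python3 - <<'E'
from h import *
from scipy.spatial.transform import Rotation as R
im=cv2.imread("pics/w3.png")
cv2.imwrite("pics/w3c.png",cv2.resize(im[120:260,240:400],None,fx=5,fy=4.2,interpolation=0))
Rt=R.from_euler('xyz',[3.13932006,0.01328581,-3.09801711]).as_matrix()
T=np.eye(4);T[:3,:3]=Rt@np.array([[0,-.951,-.309],[1,0,0],[0,-.309,.951]]);T[:3,3]=Rt@np.array([83.23,.73,-157.97])+[513.552,292.331,272.578]
c=dict(bot.calibration("wrist"));c["cam_to_world"]=T
print([onz(c,u,v,62)[:2].round(1) for u,v in((317,171),(299,184),(317,184),(334,184),(317,197))])
print("stand corners",[onz(c,u,v,62)[:2].round(1) for u,v in((134,168),(361,139),(370,224),(176,241))])
E
```

```text
time: 26.85
tool_pos: [521.3, -53.9, 328.7]
tcp_rot: [3.141, 0.005, 2.696]
contact_force: [0.5, 0.9, -2.4]
grip_width: 18.8
time: 27.35
tool_pos: [514.9, 173.0, 329.4]
tcp_rot: [3.141, 0.005, -3.096]
contact_force: [0.6, -0.5, -0.9]
grip_width: 18.2
t 27.35 mouth [515.04 173.2  203.07] keytilt [0.0014 0.0019] yaw 182.61 F [ 0.6 -0.5 -0.9] M [ 0.018 -0.013  0.023] w 18.2 j6 -1.433
[array([494.7, 291.7]), array([506.7, 276.5]), array([506. , 292.2]), array([505.4, 307. ]), array([517.6, 292.7])]
stand corners [array([498.9, 134.4]), array([466. , 327.6]), array([540.4, 341.3]), array([564.2, 166.2])]
```

View pics/w3c.png

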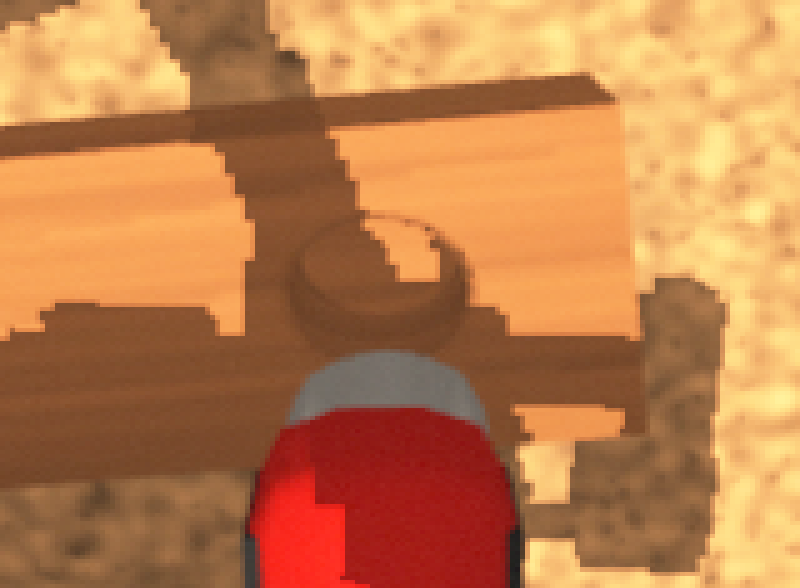

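```bash
python3 -m inch '[-0.1,4,0,0,0,0,-1, -0.2,8,0,0,0,0,-1, -0.34,11.8,0,0,0,0,-1, -0.34,11.8,-3,0,0,0,-1, -0.34,11.8,-7,0,0,0,-1]'; python3 -m inch '[0,0,-2,0,0,0,-1, 0,0,-4,0,0,0,-1, 0,0,-4,0,0,0,-1, 0,0,-4,0,0,0,-1, 0,0,-4,0,0,0,-1]'; python3 st.py
python3 - <<'E'
from h import *
a=bot.capture("scene");b=bot.capture("side")
cv2.imwrite("pics/h5.png",np.hstack([cv2.resize(a[200:350,400:550],(400,400),interpolation=2),cv2.resize(b[130:260,160:290],(400,400),interpolation=2)])[:,:,::-1])
E
```

```text
time: 27.85
tool_pos: [512.1, 292.9, 260.8]
tcp_rot: [3.14, 0.01, -3.094]
contact_force: [1.6, 0.2, -2.5]
grip_width: 18.9
time: 28.35
tool_pos: [512.9, 293.1, 222.4]
tcp_rot: [3.139, 0.013, -3.094]
contact_force: [0.8, 0.7, -1.5]
grip_width: 18.4
t 28.35 mouth [513.98 293.73  96.16] keytilt [0.0087 0.0048] yaw 182.75 F [ 0.8  0.7 -1.5] M [0.071 0.052 0.003] w 18.4 j6 -1.228
```

View pics/h5.png

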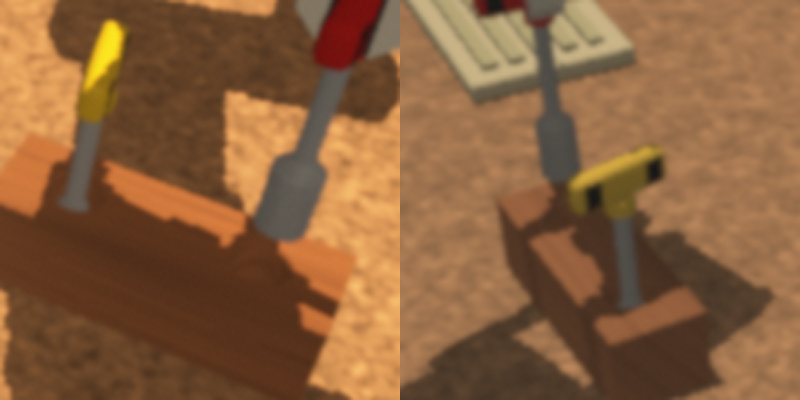

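```bash
python3 -m inch '[-0.14,-0.16,0,-0.28,0.5,0,-1, -0.14,-0.16,-0.6,-0.28,0.5,0,-1, -0.14,-0.16,-1.2,-0.28,0.5,0,-1, -0.14,-0.16,-1.8,-0.28,0.5,0,-1, -0.14,-0.16,-2.2,-0.28,0.5,0,-1]'; python3 st.py; python3 -m inch '[0,0,-0.2,0,0,0,-1, 0,0,-0.4,0,0,0,-1, 0,0,-0.6,0,0,0,-1, 0,0,-0.6,0,0,0,-1, 0,0,-0.6,0,0,0,-1]'; python3 st.py
```

```text
time: 28.95
tool_pos: [511.0, 291.3, 199.1]
tcp_rot: [-3.139, 0.002, -3.094]
contact_force: [-0.9, 0.1, -2.0]
grip_width: 18.7
t 28.95 mouth [510.79 291.24  72.85] keytilt [-0.0014 -0.0006] yaw 182.75 F [-0.9  0.1 -2. ] M [0.008 0.033 0.007] w 18.7 j6 -1.228
time: 29.45
tool_pos: [511.0, 291.3, 193.3]
tcp_rot: [-3.139, 0.003, -3.094]
contact_force: [0.3, -0.2, -1.6]
grip_width: 18.8
t 29.45 mouth [510.88 291.28  66.97] keytilt [-0.0012 -0.0005] yaw 182.75 F [ 0.3 -0.2 -1.6] M [-0.004  0.051  0.   ] w 18.8 j6 -1.228
```

Well aligned with the hole. Lowering in steps, with a shift of 0.4 mm.

```bash
python3 -m inch '[0.04,0.02,-0.2,0,-0.06,0,-1, 0.04,0.02,-0.5,0,-0.06,0,-1, 0.04,0.02,-0.8,0,-0.06,0,-1, 0.04,0.02,-1.2,0,-0.06,0,-1, 0.04,0.02,-1.6,0,-0.06,0,-1]'; python3 st.py; python3 -m inch '[0,0,-0.5,0,0,0,-1, 0,0,-1,0,0,0,-1, 0,0,-1.5,0,0,0,-1, 0,0,-2,0,0,0,-1, 0,0,-2.5,0,0,0,-1]'; python3 st.py
```

```text
time: 29.95
tool_pos: [511.4, 291.5, 176.8]
tcp_rot: [-3.139, 0.004, -3.094]
contact_force: [0.2, -0.1, -2.4]
grip_width: 18.4
t 29.95 mouth [511.34 291.45  50.54] keytilt [-0.0004 -0.0006] yaw 182.75 F [ 0.2 -0.1 -2.4] M [ 0.041  0.027 -0.033] w 18.4 j6 -1.228
time: 30.45
tool_pos: [511.4, 291.5, 151.4]
tcp_rot: [-3.139, 0.003, -3.094]
contact_force: [0.1, 0.1, -1.6]
grip_width: 19.1
t 30.45 mouth [511.3  291.45  25.08] keytilt [-0.0005 -0.0006] yaw 182.75 F [ 0.1  0.1 -1.6] M [0.037 0.005 0.038] w 19.1 j6 -1.228
```

```bash
python3 -m inch '[0,0,-0.3,0,0,0,-1, 0,0,-0.6,0,0,0,-1, 0,0,-0.9,0,0,0,-1, 0,0,-1.2,0,0,0,-1, 0,0,-1.4,0,0,0,-1]'; python3 st.py; python3 -m inch '[0,0,-0.03,0,0,0,-1, 0,0,-0.06,0,0,0,-1, 0,0,-0.1,0,0,0,-1, 0,0,-0.12,0,0,0,-1, 0,0,-0.12,0,0,0,-1]'; python3 st.py
```

```text
time: 30.95
tool_pos: [511.3, 291.5, 137.1]
tcp_rot: [-3.139, 0.003, -3.094]
contact_force: [-0.4, 0.9, -2.1]
grip_width: 18.7
t 30.95 mouth [511.27 291.42  10.81] keytilt [-0.0005 -0.0007] yaw 182.75 F [-0.4  0.9 -2.1] M [0.028 0.029 0.05 ] w 18.7 j6 -1.227
time: 31.45
tool_pos: [511.6, 291.5, 136.3]
tcp_rot: [-3.139, 0.004, -3.094]
contact_force: [-1.3, -0.0, -0.3]
grip_width: 18.9
t 31.45 mouth [511.6  291.47  10.  ] keytilt [ 0.0002 -0.0005] yaw 182.75 F [-1.3 -0.  -0.3] M [ 0.019  0.023 -0.025] w 18.9 j6 -1.227
```

```bash
python3 -m inch '[0,0,0,0,0,0,-0.4, 0,0,0,0,0,0,-0.4, 0,0,0,0,0,0,-0.2, 0,0,0,0,0,0,0.2, 0,0,0,0,0,0,0.5]'; python3 -m inch '[0,0,0,0,0,0,0.8, 0,0,0,0,0,0,0.8, 0,0,0,0,0,0,0.8, 0,0,0,0,0,0,0.8, 0,0,0,0,0,0,0.8]'; python3 -m inch '[0,0,2,0,0,0,0.8, 0,0,5,0,0,0,0.8, 0,0,9,0,0,0,0.8, 0,0,10,0,0,0,0.8, 0,0,10,0,0,0,0.8]'
python3 - <<'E'
from h import *
o=bot.get_obs();c=bot.calibration("wrist");im=bot.capture("wrist")
cv2.imwrite("pics/w6.png",im[:,:,::-1]);cv2.imwrite("pics/sc6.png",bot.capture("scene")[:,:,::-1]);print(o["tool_pos"],o["time"])
E
```

```text
time: 31.95
tool_pos: [511.6, 291.6, 136.3]
tcp_rot: [-3.139, 0.004, -3.094]
contact_force: [-0.2, -0.9, -1.1]
grip_width: 47.1
time: 32.45
tool_pos: [511.6, 291.6, 136.3]
tcp_rot: [-3.139, 0.004, -3.094]
contact_force: [0.5, 0.7, -0.7]
grip_width: 81.7
time: 32.95
tool_pos: [512.4, 291.9, 238.2]
tcp_rot: [-3.141, 0.008, -3.094]
contact_force: [0.1, -0.5, -0.8]
grip_width: 82.6
[512.35431118 291.89284582 238.21496615] 32.95
```

View pics/w6.png

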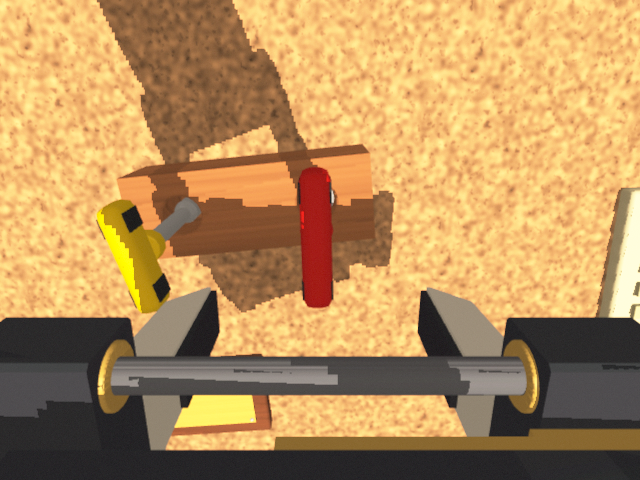

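View pics/sc6.png

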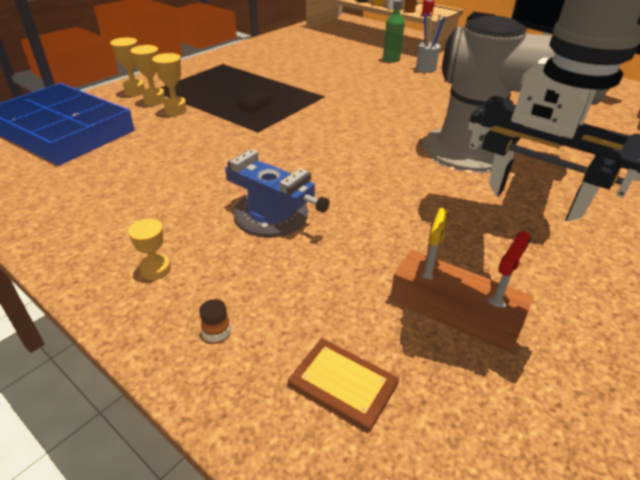

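The red key stands upright in its hole at (515,252) in the scene view, the same place as before. The yellow key, jar, plaque and cup are unmoved, and the gripper is clear. Handing in.

Run:
```python
from plant import bot
print(bot.close_job())
```

```text
the job is handed in; nothing more can be done
None
```

The bolt is tightened to about 0.3 N m and the red key is back in its own hole. I handed the job in at about 33 s of the 72 s allowed.

- **Fitting the key:** The wrist camera could see the bolt's flats down the bore, at about -12°. I turned the key to match and lowered it in small steps. It went fully home, with its mouth at about 18.5 mm, and I felt no contact force on the bolt.
- **Tightening:** The torque stayed at about 0.08 N m until the bolt was home, then rose. At the end it read 0.32 N m, and six readings while holding still averaged 0.305 N m (0.23 to 0.33, so the sensor is noisy). "Held still" can read up to 0.08 N m low, so the peak while turning may have been a little above 0.3.
- **Returning the key:** I turned the key back 16° until the torque was about zero, drew it out freely and set it on the hole's floor before letting go.
- **Last checks:** The wrist and scene pictures show the red key upright in its hole. The yellow key, jar, plaque and cup look unmoved, and the gripper is clear.
- **Not checked:** I did not look down the bore again after tightening. How far the bolt turned, about 65° at the peak, is worked out from the key's rotation. That puts its start at about 0.78 rad against the stated 0.8 to 1.2, a near match given the play.

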